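# Put the glazing weight and nail away in the sliding-cover box

### The arm

A 6-joint arm with a two-finger parallel gripper is mounted at the origin on the work surface. World frame = base frame: x ahead of the robot, y to its left, z up, the work surface at z = 0. Lengths are in mm, angles in rad, forces in N, time in s.
With the tool pointing down it reaches from about 325 to 850 mm from the base axis. Payload 15.5 kg.
Tool frame: the origin (TCP) lies at the very end of the fingers, on their centre line; the grasp point (between the pads) lies 19 mm behind it; z points along the fingers, y is the line along which they close (so a half turn about z gives the same grasp; the last joint's range is limited). The gripper opens to 91 mm and grips with 3 to 60 N. Pads are 32 mm wide; open, the fingers measure 118 mm over their backs; the gripper's body (76 mm by 178 mm) begins 60 mm behind the grasp point.
Start: joints at [1.107, 0.494, 1.345, -0, 1.302, -0.096], TCP at [225.306, 582.978, 213.915] pointing down, gripper open.
Joint ranges: [-2.91, 2.91], [-0.82, 2.16], [0.22, 2.67], [-1.22, 4.37], [0.12, 2.79], [-3.08, 3.08]. Speed limits (rad/s): [1.89, 1.89, 2.57, 3.01, 3.01, 3.01].

### API

Orientations are given as a unit quaternion [w, x, y, z].
In Python, from rig import r gives the robot as it stands.
- The arm moves only by the tool jog_arm, never from a script. Its argument "targets" is text: rows parted by semicolons, each of 7 numbers parted by spaces: the turn, a rotation vector about the tool's x, y, z scaled (see below), then the shift along the tool's x, y, z scaled (see below), then the closure, from -1 (fully open) to 1 (shut). A call has 1 to 8 rows; each row is the pose to reach, as a shift and turn from the pose commanded when the call began, along the tool's axes at that moment; what a row does not reach only later rows make up. The controller multiplies each number of a shift by 0.2 m and each number of a turn by pi/4 rad. A row lasts 1/12 s, in which the tool goes at most 41.7 mm and 7.16 degrees, less where a joint would pass 70% of its speed; a pose out of reach is approached as far as the arm can. A call with a number of a shift or a turn outside -1 to 1 is refused whole. A call with a gripper value outside its range is refused whole. The fingers move at their own pace and stop on an object; "force" is the grip in N (left out, the last holds). Time passes only in rows, so rows that repeat a pose let the fingers close. It gives the time, the measured TCP pose, the force, the opening and the grip force at its end, in the units of the state.
- r.observe(): the state, without advancing time (a new reading comes with each control period).
- r.grab_frame(name): name is "scene" or "top" or "wrist"; returns the picture (480x640x3 uint8, blue, green, red); there is no depth.
- r.camera_params(name): a dict with "intrinsics" (3x3 intrinsics, pixels), "k1" (the pictures are not rectified: a ray, as slopes to the right and down, at radius r is drawn at 1 + k1 r^2 times it, then the intrinsics apply), "xyz" and "orientation" of the camera in the world. Camera axes: x right, y down, z forward; pixel columns grow to the right and rows downward; lengths in mm; the calibration is good to about 2 mm. A picture is of the moment at which its call begins: read the wrist's pose just before it. camera_params takes no time and is no camera call; for the wrist camera it gives the pose at the moment of the call.
- r.close_job(): hands the job in; it is judged then, once.
Trained networks look in the newest picture that a camera, given by its name, has taken for a name from the list of things; names that differ only in an ending like _2 or _b are one class to them, and where a whole thing is asked for, a point or a joint stands for the part that bears it (a point fixed in the world has none). Each returns a list of dicts, best first, with "conf" (0 to 1); they miss things now and then, are a little off and sometimes report something else, mostly with a low value. They report only what shows in the picture. A call takes as long as a camera call. They do not tell look-alikes from the thing itself.
- r.spot_in(target, camera): "position" ([x, y, z] in mm, in world coordinates, good to about 4 mm: the middle of the surface that is visible of it).
The state is a dict: "t": time; "joints": joint angles; "qd": joint speeds; "tau": joint torques, N m; "eef_pos": TCP position; "ee_rot": TCP orientation; "wrist_force": force on the tool from outside, world axes, zero at the start; "torque": the same for the moment, N m; "finger_gap": opening from 0.0 (shut) to 1.0 (fully open); "gripper_force": force on a finger pad.
Only numpy, scipy, OpenCV 4.12 (cv2) and the standard library are available. Lean on these libraries where they do the work, as an engineer would, in place of code of your own. Each camera call takes 0.05 s, during which the arm holds its last target. There are 200 camera calls.

### The job

Take the brass weight off the glass panel and drop it into the open bay of the wooden box, then slide the box's cover all the way over it. Drop the long steel nail lying on the bench into the bay this uncovers, so that it lies flat on the bottom. Do not push the panel's board or the little jar out of place.

Things in the scene. Friction and masses are not known exactly. Their poses are not given: they have to be found in the camera images.
- box: Dark wooden box fixed to the bench, 96 (x) x 280 (y) mm, origin at the centre of its underside. Floor 6 mm thick, walls 8 mm thick up to 50 mm; 5 mm wide guide rails and end stops on the outer edges up to 60 mm. A divider at y = 0 makes two equal bays, each 80 mm (x) by 128 mm (y) and 44 mm deep. A half-length sliding cover on top hides about one bay.
- bay_left (a point): Centre of the inner floor of the left bay (+y half of the box, 68 mm from its middle), 6 mm above the bench. It is open at the start, or all but about 30 mm of it; the weight goes here.
- bay_right (a point): Centre of the inner floor of the right bay (-y half of the box). Covered at the start; the nail goes here.
- cover (a joint): Position of the sliding wooden cover along the box's y, m: 0 = fully over the right bay, 0.136 = fully home over the left bay. Starts at 0 to 0.03. Stiff enough to stay where left (about 1.5 N to move).
- cover_grip (a point): Middle of the cover's grip bar, 71 mm above the bench; moves with the cover. Cover 84 x 132 x 6 mm, top 57 mm above the bench; the bar on its middle is 60 mm long across the box (box x), 14 mm thick (box y) and 20 mm high (top 77 mm above the bench).
- board: Loose round plywood work board, 220 mm across and 10 mm thick, carrying a flat 184 mm rosette of coloured glass 5 mm thick (top 15 mm above the bench), held by six thin nails standing at 100 mm from the centre, their heads 38 mm above the bench. Origin at the centre of its underside. It stays where it is.
- weight: Small brass weight standing on the glass: a cylinder 30 mm across and 26 mm high with a small knob 14 mm across on top, 36 mm high in all, about 150 g. Origin at the centre of its underside, z up.
- weight_mid (a point): Middle of the weight's cylinder, on its axis, 13 mm above its underside.
- nail: Large square-shanked steel nail lying flat on the bench: 104 mm long along its own x, shank 8 x 8 mm, head 14 mm wide at the -x end, about 50 g. Origin under the middle of its length.
- jar: Little lidded jar, 36 mm across and 50 mm high, standing between the box and the board. Origin at the centre of its underside. It stays where it is.
Not all that is in view belongs to the job. Several things have the shape of the weight; the one meant has the colours described above. Several things look just like the nail: the one meant starts farthest to the robot's left.

How it is judged:
By the outcome, as a careful person would: the job done as asked, in the order asked, and still so for the second after the job is handed in, with the robot touching nothing.
It also fails if it takes over 64 s, if anything falls off the work surface, if the arm or the gripper's body presses on something with over 40 N, if the wrist force passes 120 N, or if a joint passes its speed limit or range.

## Working session

There is one attempt and no reset: what is moved stays moved. The work goes in short steps, Python scripts to look and compute and a tool call to move; the robot and the scene stay as the last step left them, time stands still between calls to the robot, and variables do not carry over. Pictures are saved under pics/ and viewed, at most 10 in all, crops included, and the job is handed in when it is done.

Besides the shell and the picture viewer there is one more tool, called after ">>>" by a JSON object that holds its "fn" and its "kwargs". jog_arm: Moves the arm, as the interface text tells. Its arguments: {"type":"object","properties":{"targets":{"type":"string"},"force":{"type":"number"}},"required":["targets"]}

```bash
mkdir -p pics; ls; cat > h.py <<'E'
import numpy as np, cv2
from scipy.spatial.transform import Rotation as R
from rig import r
def q(o): return R.from_quat([o[1],o[2],o[3],o[0]])
def cam(n):
    c=r.camera_params(n); return np.array(c["intrinsics"]),c["k1"],np.array(c["xyz"]),q(c["orientation"])
def px2w(n,u,v,z,c=None):
    K,k1,t,Q=c or cam(n)
    p=cv2.undistortPoints(np.array([[[u,v]]],float),K,np.array([k1,0,0,0,0.])).ravel()
    d=Q.apply([p[0],p[1],1]); return t+d*(z-t[2])/d[2]
def w2px(n,P,c=None):
    K,k1,t,Q=c or cam(n)
    p=Q.inv().apply(np.array(P,float)-t); s=p[:2]/p[2]; s=s*(1+k1*s@s); return K[:2,:2]@s+K[:2,2]
def go(pos,yaw=None):
    """rows numbers from the current pose: shift in tool units; yaw = world angle of tool x"""
    s=r.observe(); T=q(s["ee_rot"]); d=T.inv().apply(np.array(pos)-s["eef_pos"])/200
    x=T.apply([1,0,0]); print("shift",d.round(4),"yaw now",np.degrees(np.arctan2(x[1],x[0])).round(2))
E
python3 - <<'E'
from h import *
s=r.observe(); print(s)
for n in("top","scene"):
    cv2.imwrite(f"pics/{n}0.png",r.grab_frame(n)); c=cam(n); print(n,c[0].round(1).tolist(),c[1],c[2])
    for t in("box","cover_grip","board","weight","nail","jar"):
        print(t,[(np.round(d["position"]).tolist(),round(d["conf"],2)) for d in r.spot_in(t,n)])
E
```

```text
pics
{'t': 0.0, 'joints': array([ 1.10651493e+00,  4.94190751e-01,  1.34613090e+00,  4.42937288e-06,
        1.30246918e+00, -9.54886231e-02]), 'qd': array([-7.07535120e-04,  1.18209668e-03,  1.10216131e-03, -1.81339839e-04,
       -7.29293022e-05,  3.55408707e-04]), 'tau': array([-2.13561029e-04, -8.78803539e+01, -3.81863916e+01,  7.05308933e-02,
        5.31695760e-02, -2.16304977e-05]), 'eef_pos': array([225.12845487, 582.64872559, 213.33362708]), 'ee_rot': array([-1.67547547e-04,  1.83353731e-01,  9.83046820e-01, -5.75187406e-04]), 'wrist_force': array([0.05850204, 0.26121346, 0.47428494]), 'torque': array([0.07136999, 0.02868128, 0.00126254]), 'gripper_force': 0.0, 'finger_gap': 0.9982156151084781}
top [[488.5, 0.0, 316.7], [0.0, 488.5, 234.0], [0.0, 0.0, 1.0]] -0.08034389492272423 [325.46192756 -65.04798964 921.64369996]
box [([591.0, 200.0, 57.0], 0.84)]
cover_grip [([603.0, 135.0, 58.0], 0.72)]
board [([580.0, -208.0, 14.0], 0.68)]
weight [([592.0, -225.0, 39.0], 0.57)]
nail [([429.0, -12.0, 11.0], 0.66), ([337.0, -129.0, 8.0], 0.48)]
jar [([606.0, 134.0, 55.0], 0.65)]
scene [[508.5, 0.0, 317.4], [0.0, 508.5, 250.3], [0.0, 0.0, 1.0]] -0.04590358738535574 [1139.13617829 -415.63787368  702.57333929]
box [([616.0, 172.0, 50.0], 0.88)]
cover_grip [([612.0, 135.0, 56.0], 0.62)]
board [([600.0, -216.0, 14.0], 0.78)]
weight [([518.0, -391.0, 26.0], 0.72), ([605.0, -232.0, 41.0], 0.7)]
nail [([432.0, -13.0, 6.0], 0.65), ([343.0, -132.0, 5.0], 0.53)]
jar [([662.0, 3.0, 39.0], 0.93), ([615.0, 173.0, 53.0], 0.33)]
```

View pics/top0.png

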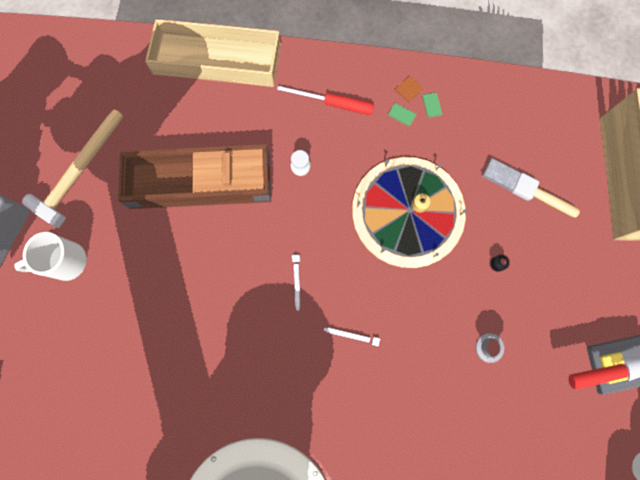

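View pics/scene0.png

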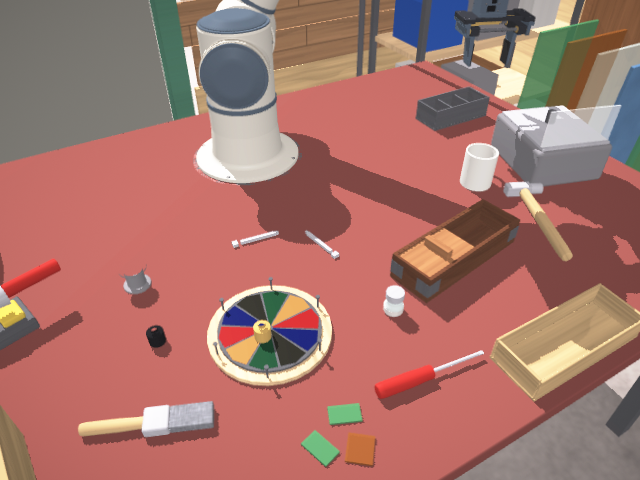

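The top view has world +x up and +y left. The brass weight is at (422,203), the box at (121–271, 147–207) with its cover on the right part, and the jar at (300,163). The leftmost nail runs from (296,258), its head end, to (297,308). The grey and black weight-shaped things are decoys. I'll zoom in for pixel accuracy.

```bash
python3 - <<'E'
import cv2,numpy as np
im=cv2.imread("pics/top0.png")
z=lambda a:cv2.resize(a,None,fx=4,fy=4,interpolation=cv2.INTER_CUBIC)
a=z(im[140:212,115:315]); b=np.hstack([z(im[250:315,270:330]),z(im[180:245,380:440]),z(im[150:215,380:460])])
cv2.imwrite("pics/z.png",np.vstack([a,b[:,:800]]))
E
```

```text
(no output)
```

View pics/z.png

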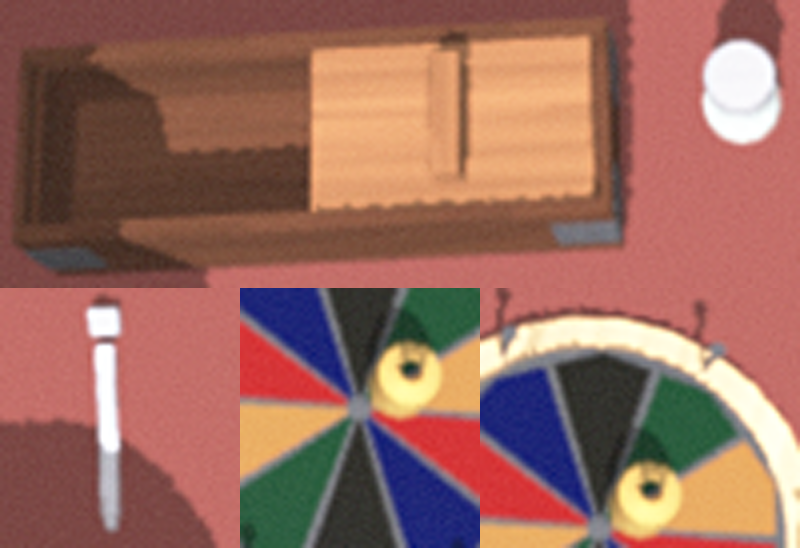

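```bash
python3 - <<'E'
from h import *
c=cam("top")
B=lambda u,v,z:px2w("top",115+u/4,140+v/4,z,c)[:2]
C=[B(24,52,60),B(606,20,60),B(615,222,60),B(15,240,60)]
print("corners",np.round(C,1),"mean",np.mean(C,0)); 
for i in range(4): print(np.linalg.norm(C[i]-C[(i+1)%4]).round(1),np.degrees(np.arctan2(*(C[i]-C[(i+1)%4])[::-1])).round(2))
print("bar",B(445,48,77),B(445,178,77),"cov L",B(311,130,57),"R",B(593,115,57))
N=lambda u,v,z:px2w("top",270+u/4,250+(v-288)/4,z,c)[:2]
h,t=N(103,306,10),N(112,531,8); print("nail",h,t,(h+t)/2,np.linalg.norm(h-t),np.degrees(np.arctan2(*(h-t)[::-1])))
print("weight",px2w("top",421.75,203,30,c)[:2],"jar top",B(740,75,50))
for n,p in dict(center=(408.7,211.3)).items(): print("board",px2w("top",*p,12,c))
# same points seen in scene
for P in ([582,-246,15],):print(w2px("scene",P))
E
```

```text
corners [[617.1 348.4]
 [666.2  74.9]
 [568.7  55.8]
 [525.5 332.3]] mean [594.37637638 202.85920457]
277.9 100.17
99.3 11.04
279.8 -81.13
93.0 -170.04
bar [636.71454379 143.88096031] [574.77676442 133.23931497] cov L [596.13393239 204.62245635] R [619.7076638   74.23353394]
nail [474.32990208  -5.04181669] [370.37187086 -23.36158483] [422.35088647 -14.20170076] 105.55987002815911 9.994206926418768
weight [ 599.5058109  -230.17491972] jar top [650.53490025   9.36130313]
board [ 585.19875883 -209.70887579   12.        ]
[249.02087476 333.7694094 ]
```

>>> {"fn": "jog_arm", "kwargs": {"targets": "0 0 0 -1 -1 0 -0.5;0 0 0 -1 -1 0 -0.5;0 0 0 -1 -1 0 -0.5;0 0 0 -1 -1 0 -0.5;0 0 0 -1 -1 0 -0.5;0 0 0 -1 -1 0 -0.5;0 0 0 -1 -1 0 -0.5;0 0 0 -1 -1 0 -0.5", "force": 25}}

```text
t: 1.37
eef_pos: [341.3, 319.9, 214.1]
ee_rot: [0.0, 0.185, 0.983, -0.001]
wrist_force: [0.6, 0.4, 0.2]
finger_gap: 0.748
gripper_force: 0.0
```

>>> {"fn": "jog_arm", "kwargs": {"targets": "0 0 0 -1 -1 0 -0.5;0 0 0 -1 -1 0 -0.5;0 0 0 -1 -1 0 -0.5;0 0 0 -1 -1 0 -0.5;0 0 0 -1 -1 0 -0.5;0 0 0 -1 -1 0 -0.5;0 0 0 -1 -1 0 -0.5;0 0 0 -1 -1 0 -0.5"}}

```text
t: 2.03
eef_pos: [456.8, 61.3, 214.2]
ee_rot: [0.001, 0.185, 0.983, -0.0]
wrist_force: [-0.2, 0.6, 0.1]
finger_gap: 0.749
gripper_force: 0.0
```

>>> {"fn": "jog_arm", "kwargs": {"targets": "0 0 0 -1 -1 0 -0.5;0 0 0 -1 -1 0 -0.5;0 0 0 -1 -1 0 -0.5;0 0 0 -1 -1 0 -0.5;0 0 0 -1 -1 0 -0.5;0 0 0 -1 -1 0 -0.5;0 0 0 -1 -1 0 -0.5;0 0 0 -1 -1 0 -0.5"}}

```text
t: 2.7
eef_pos: [571.0, -198.0, 213.6]
ee_rot: [0.001, 0.185, 0.983, -0.001]
wrist_force: [-1.8, -0.1, -0.2]
finger_gap: 0.746
gripper_force: 0.0
```

>>> {"fn": "jog_arm", "kwargs": {"targets": "0 0 -0.3 -0.21 -0.12 0 -0.5;0 0 -0.691 -0.21 -0.12 0 -0.5;0 0 -0.691 -0.21 -0.12 0 -0.5;0 0 -0.691 -0.21 -0.12 0 -0.5;0 0 -0.691 -0.21 -0.12 0 -0.5;0 0 -0.691 -0.21 -0.12 0 -0.5;0 0 -0.691 -0.21 -0.12 0 -0.5"}}

```text
t: 3.28
eef_pos: [599.3, -230.0, 213.9]
ee_rot: [-0.0, -0.086, 0.996, 0.0]
wrist_force: [0.4, 0.1, 0.4]
finger_gap: 0.756
gripper_force: 0.0
```

```bash
python3 - <<'E'
from h import *
s=r.observe(); print(s["t"],s["eef_pos"],s["joints"],s["finger_gap"])
c=cam("wrist"); im=r.grab_frame("wrist"); cv2.imwrite("pics/w1.png",im)
print([(d["position"],d["conf"]) for d in r.spot_in("weight","wrist")])
print(w2px("wrist",[599.5,-230,51],c),w2px("wrist",[599.5,-230,41],c))
go([599.5,-230.2,120])
E
```

```text
3.2833 [ 599.31597205 -230.01321282  213.88853135] [-4.59463960e-01  5.17917571e-01  1.30067649e+00  5.46017736e-05
  1.32309937e+00 -2.20241061e+00] 0.755504466410469
[([598.6, -229.2, 40.4], 0.88), ([502.7, -387.9, 20.7], 0.78)]
[314.83719775 226.50859357] [314.83221947 224.08830567]
shift [-1.100e-03 -4.000e-04  4.697e-01] yaw now -170.14
```

View pics/w1.png

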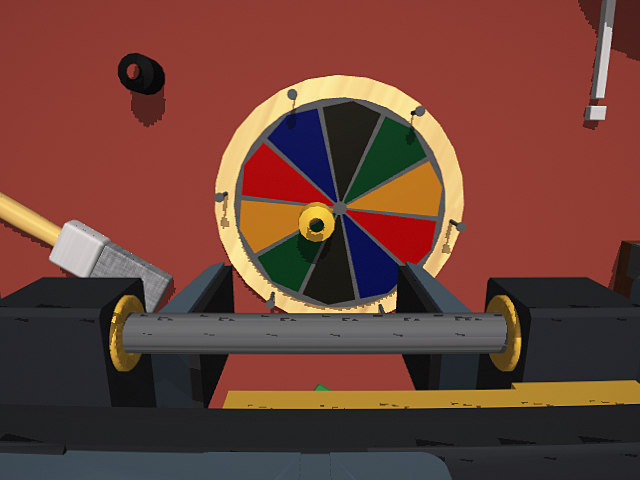

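The brass weight's knob is at (317,225), against a predicted (315,226.5), so the fix is good and the fingers clear the six pins. Now I'll descend, grip and lift.

>>> {"fn": "jog_arm", "kwargs": {"targets": "0 0 0 0 0 0.2 -0.5;0 0 0 0 0 0.4 -0.5;0 0 0 0 0 0.6 -0.5;0 0 0 0 0 0.8 -0.5;0 0 0 0 0 0.9 -0.5;0 0 0 0 0 0.97 -0.5;0 0 0 0 0 0.97 -0.5;0 0 0 0 0 0.97 0"}}

```text
t: 4.05
eef_pos: [599.0, -230.3, 19.4]
ee_rot: [-0.0, -0.086, 0.996, 0.0]
wrist_force: [0.3, -0.4, 0.1]
finger_gap: 0.706
gripper_force: 0.0
```

>>> {"fn": "jog_arm", "kwargs": {"targets": "0 0 0 0 0 0 1;0 0 0 0 0 0 1;0 0 0 0 0 0 1;0 0 0 0 0 0 1;0 0 0 0 0 0 1;0 0 0 0 0 0 1;0 0 0 0 0 0 1;0 0 0 0 0 0 1"}}

```text
t: 4.72
eef_pos: [599.3, -230.4, 20.4]
ee_rot: [0.0, -0.087, 0.996, -0.0]
wrist_force: [-1.1, 2.6, 5.9]
finger_gap: 0.32
gripper_force: 25.0
```

>>> {"fn": "jog_arm", "kwargs": {"targets": "0 0 0 0 0 -0.1 1;0 0 0 0 0 -0.25 1;0 0 0 0 0 -0.4 1;0 0 0 0 0 -0.6 1;0 0 0 0 0 -0.7 1;0 0 0 0 0 -0.7 1"}}

```text
t: 5.22
eef_pos: [601.4, -231.6, 165.0]
ee_rot: [0.003, -0.087, 0.996, -0.002]
wrist_force: [1.5, 0.3, -2.0]
finger_gap: 0.321
gripper_force: 25.0
```

```bash
python3 - <<'E'
from h import *
y=np.array([-np.sin(np.radians(10)),np.cos(np.radians(10))]); b=np.array([594.4,202.9])
L=b+y*68; print("bay L",L,"bayR",b-y*68,r.observe()["finger_gap"]*91)
go([*(b+y*72),r.observe()["eef_pos"][2]])
E
```

```text
bay L [582.59192392 269.8669272 ] bayR [606.20807608 135.9330728 ] 29.18760467310689
shift [-0.3412  2.5057 -0.0094] yaw now -170.04
```

>>> {"fn": "jog_arm", "kwargs": {"targets": "0 0 0 -0.116 0.832 0 1;0 0 0 -0.116 0.832 0 1;0 0 0 -0.116 0.832 0 1;0 0 0 -0.116 0.832 0 1;0 0 0 -0.116 0.832 0 1"}}

```text
t: 5.63
eef_pos: [591.7, -56.1, 159.0]
ee_rot: [-0.001, -0.089, 0.996, 0.001]
wrist_force: [0.4, 0.2, -2.2]
finger_gap: 0.323
gripper_force: 25.0
```

>>> {"fn": "jog_arm", "kwargs": {"targets": "0 0 0 -0.116 0.832 0 1;0 0 0 -0.116 0.832 0 1;0 0 0 -0.116 0.832 0 1;0 0 0 -0.116 0.832 0 1;0 0 0 -0.116 0.832 0 1"}}

```text
t: 6.05
eef_pos: [586.0, 111.6, 159.1]
ee_rot: [-0.001, -0.089, 0.996, 0.001]
wrist_force: [-0.7, 1.0, -2.5]
finger_gap: 0.321
gripper_force: 25.0
```

>>> {"fn": "jog_arm", "kwargs": {"targets": "0 0 0 -0.116 0.832 0 1;0 0 0 -0.116 0.832 0 1;0 0 0 -0.116 0.832 0 1;0 0 0 -0.116 0.832 0 1;0 0 0 -0.116 0.832 0 1;0 0 0 -0.116 0.832 0 1;0 0 0 -0.116 0.832 0 1"}}

```text
t: 6.63
eef_pos: [580.9, 273.0, 159.0]
ee_rot: [-0.001, -0.087, 0.996, -0.0]
wrist_force: [0.0, -0.9, -2.3]
finger_gap: 0.323
gripper_force: 25.0
```

```bash
python3 - <<'E'
from h import *
print(r.observe()["t"],r.observe()["eef_pos"],r.observe()["finger_gap"],r.observe()["joints"])
c=cam("wrist"); im=r.grab_frame("wrist")
b=np.array([594.4,202.9]);Q=R.from_euler("z",10,degrees=True)
for x,y,z in [(48,140,60),(-48,140,60),(48,-140,60),(-48,-140,60),(-40,4,50),(40,4,50),(-40,132,50),(40,132,50),(-30,-65-7,77),(30,-65-7,77),(30,-65+7,77),(-30,-65+7,77)]:
    p=w2px("wrist",Q.apply([x,y,z])+[*b,0],c); 
    if 0<p[0]<640 and 0<p[1]<480: cv2.circle(im,tuple(int(v) for v in p.round()),3,(0,255,0),1)
cv2.imwrite("pics/w2.png",im)
go([*(b+Q.apply([0,72,0])[:2]),14])
E
```

```text
6.6333 [580.87061931 272.95608195 159.00446743] 0.32346915825847006 [ 3.46470300e-01  5.70709891e-01  1.36447827e+00 -3.51141839e-04
  1.20784543e+00 -1.39896811e+00]
shift [-0.0058  0.0072  0.7264] yaw now -170.05
```

View pics/w2.png

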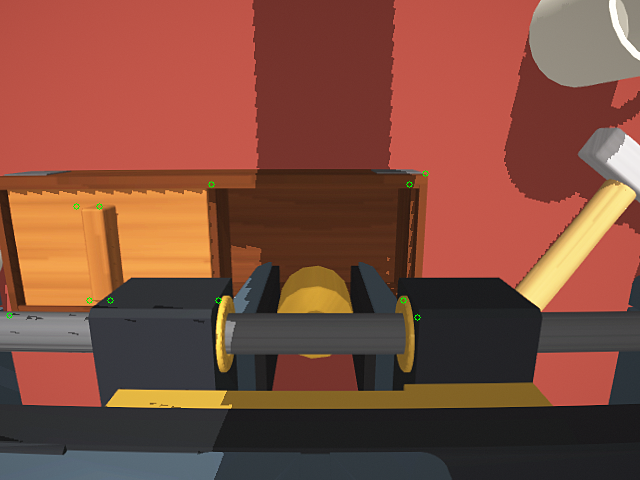

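The drawn box points (green) fit the picture within about 2 px. The bar sits about 4 mm further toward +y than I predicted, with its top face at u = 83–105. The weight is held centrally over the open bay, so I'll lower and release it.

>>> {"fn": "jog_arm", "kwargs": {"targets": "0 0 0 0 0 0.2 1;0 0 0 0 0 0.35 1;0 0 0 0 0 0.5 1;0 0 0 0 0 0.62 1;0 0 0 0 0 0.7 1;0 0 0 0 0 0.72 1;0 0 0 0 0 0.72 1;0 0 0 0 0 0.72 1"}}

```text
t: 7.35
eef_pos: [582.0, 272.6, 16.7]
ee_rot: [0.0, -0.086, 0.996, 0.0]
wrist_force: [-0.9, 0.4, -0.7]
finger_gap: 0.322
gripper_force: 25.0
```

>>> {"fn": "jog_arm", "kwargs": {"targets": "0 0 0 0 0 0 -0.1;0 0 0 0 0 0 -0.1;0 0 0 0 0 0 -0.1;0 0 0 0 0 0 -0.1;0 0 0 0 0 0 -0.1;0 0 0 0 0 0 -0.1"}}

```text
t: 7.85
eef_pos: [581.4, 273.3, 16.2]
ee_rot: [0.0, -0.087, 0.996, 0.0]
wrist_force: [-1.3, 0.3, -0.4]
finger_gap: 0.546
gripper_force: 0.0
```

>>> {"fn": "jog_arm", "kwargs": {"targets": "0 0 0 0 0 -0.1 -0.1;0 0 0 0 0 -0.25 -0.1;0 0 0 0 0 -0.45 -0.1;0 0 0 0 0 -0.6 -0.1;0 0 0 0 0 -0.6 -0.1;0 0 0 0 0 -0.6 -0.1"}}

```text
t: 8.35
eef_pos: [582.4, 273.6, 137.9]
ee_rot: [0.002, -0.087, 0.996, 0.0]
wrist_force: [0.7, -0.5, -1.4]
finger_gap: 0.549
gripper_force: 0.0
```

```bash
python3 - <<'E'
from h import *
b=np.array([594.4,202.9]);Q=R.from_euler("z",10,degrees=True)
im=cv2.imread("pics/w2.png")
top=r.grab_frame("top"); c=cam("wrist"); w=r.grab_frame("wrist"); cv2.imwrite("pics/w3.png",np.hstack([cv2.resize(w,(400,300)),cv2.resize(top[130:220,110:230],(400,300))]))
print([(d["position"],d["conf"]) for d in r.spot_in("cover_grip","wrist")],[(d["position"],d["conf"]) for d in r.spot_in("weight","wrist")])
print(r.observe()["eef_pos"])
for y in(-66,-61): go([*(b+Q.apply([0,y,0])[:2]),62])
E
```

```text
[([596.9, 148.5, 53.4], 0.88), ([577.3, 270.3, 32.2], 0.22)] [([577.9, 274.1, 30.2], 0.66)]
[580.59697621 272.93174338 134.60741186]
shift [-0.0084 -0.6867  0.3633] yaw now -170.04
shift [-0.0084 -0.6617  0.3633] yaw now -170.04
```

View pics/w3.png

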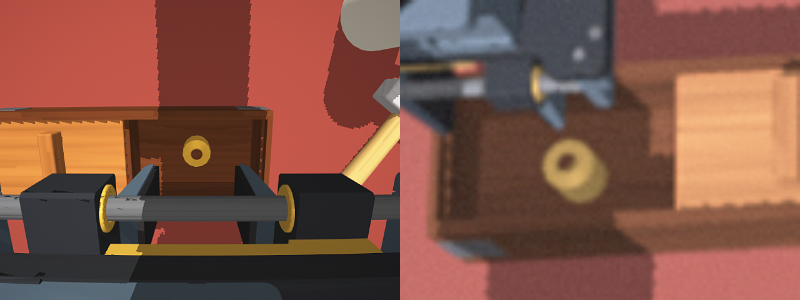

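The weight stands upright in the left bay, at about (197,152) in the left view. Next I'll go to the cover bar, grip it softly and slide.

>>> {"fn": "jog_arm", "kwargs": {"targets": "0 0 0 -0.005 -0.67 0 -0.1;0 0 0 -0.005 -0.67 0 -0.1;0 0 0 -0.005 -0.67 0 -0.1;0 0 0 -0.005 -0.67 0 -0.1;0 0 0 -0.005 -0.67 0.1 -0.1;0 0 0 -0.005 -0.67 0.25 -0.1;0 0 0 -0.005 -0.67 0.35 -0.1;0 0 0 -0.005 -0.67 0.355 -0.1", "force": 20}}

```text
t: 9.22
eef_pos: [602.6, 140.9, 60.3]
ee_rot: [-0.004, -0.087, 0.996, -0.0]
wrist_force: [-0.7, 0.4, -0.2]
finger_gap: 0.551
gripper_force: 0.0
```

>>> {"fn": "jog_arm", "kwargs": {"targets": "0 0 0 0 0 0 1;0 0 0 0 0 0 1;0 0 0 0 0 0 1;0 0 0 0 0 0 1;0 0 0 0 0 0 1;0 0 0 0 0 0 1;0 0 0 0 0 0 1;0 0 0 0 0 0 1"}}

```text
t: 9.88
eef_pos: [606.0, 141.5, 65.6]
ee_rot: [0.001, -0.087, 0.996, 0.0]
wrist_force: [-0.7, -1.0, 7.4]
finger_gap: 0.155
gripper_force: 20.0
```

```bash
python3 - <<'E'
from h import *
b=np.array([594.4,202.9]);Q=R.from_euler("z",-10,degrees=True)
s=r.observe(); print(s["eef_pos"],s["finger_gap"]*91,s["gripper_force"],s["wrist_force"], Q.apply([*(s["eef_pos"][:2]-b),0]))
print([(d["position"],d["conf"]) for d in (r.grab_frame("top"),r.spot_in("cover_grip","top"))[1]])
E
```

```text
[605.95021841 141.46492934  65.62639175] 14.078160916656273 20.00094473361969 [-0.72169798 -0.99652055  7.41488244] [  0.70665658 -62.50740827   0.        ]
[([586.6, 107.7, 55.1], 0.96)]
```

>>> {"fn": "jog_arm", "kwargs": {"targets": "0 0 0 0 0.1 0 1;0 0 0 0 0.22 0 1;0 0 0 0 0.34 0 1;0 0 0 0 0.46 0 1;0 0 0 0 0.56 0 1;0 0 0 0 0.62 0 1;0 0 0 0 0.64 0 1;0 0 0 0 0.64 0 1"}}

```text
t: 10.65
eef_pos: [583.4, 269.0, 65.7]
ee_rot: [0.001, -0.088, 0.996, 0.0]
wrist_force: [-2.5, 1.3, 6.9]
finger_gap: 0.148
gripper_force: 20.0
```

>>> {"fn": "jog_arm", "kwargs": {"targets": "0 0 0 0 0.005 0 1;0 0 0 0 0.01 0 1;0 0 0 0 0.01 0 1;0 0 0 0 0.01 0 1"}}

```text
t: 10.98
eef_pos: [583.2, 269.8, 65.6]
ee_rot: [0.0, -0.087, 0.996, 0.0]
wrist_force: [-1.4, 0.8, 7.4]
finger_gap: 0.151
gripper_force: 20.0
```

>>> {"fn": "jog_arm", "kwargs": {"targets": "0 0 0 0 0.005 0 1;0 0 0 0 0.01 0 1;0 0 0 0 0.01 0 1;0 0 0 0 0.01 0 1"}}

```text
t: 11.32
eef_pos: [582.9, 271.6, 65.6]
ee_rot: [0.0, -0.087, 0.996, 0.0]
wrist_force: [-1.5, 0.1, 7.4]
finger_gap: 0.152
gripper_force: 20.0
```

>>> {"fn": "jog_arm", "kwargs": {"targets": "0 0 0 0 0.005 0 1;0 0 0 0 0.01 0 1;0 0 0 0 0.01 0 1;0 0 0 0 0.01 0 1"}}

```text
t: 11.65
eef_pos: [582.9, 271.8, 65.6]
ee_rot: [0.0, -0.087, 0.996, -0.001]
wrist_force: [0.3, -14.5, 10.5]
finger_gap: 0.152
gripper_force: 20.0
```

>>> {"fn": "jog_arm", "kwargs": {"targets": "0 0 0 0 0.005 0 1;0 0 0 0 0.01 0 1;0 0 0 0 0.01 0 1;0 0 0 0 0.01 0 1"}}

```text
t: 11.98
eef_pos: [582.8, 271.9, 65.6]
ee_rot: [0.0, -0.087, 0.996, -0.002]
wrist_force: [3.6, -29.1, 10.5]
finger_gap: 0.148
gripper_force: 20.0
```

The end stop was reached (29 N reaction), so the cover is home. Now I'll relieve the push, release and rise.

>>> {"fn": "jog_arm", "kwargs": {"targets": "0 0 0 0 -0.02 0 0.2;0 0 0 0 -0.02 0 0.2;0 0 0 0 -0.02 0 0.2;0 0 0 0 -0.02 0 0.2;0 0 0 0 -0.02 0 0.2;0 0 0 0 -0.02 -0.1 0.2;0 0 0 0 -0.02 -0.3 0.2;0 0 0 0 -0.02 -0.5 0.2"}}

```text
t: 12.65
eef_pos: [581.5, 271.4, 164.9]
ee_rot: [-0.002, -0.087, 0.996, -0.0]
wrist_force: [1.4, 1.2, 0.8]
finger_gap: 0.4
gripper_force: 0.0
```

```bash
python3 - <<'E'
from h import *
print(r.observe()["finger_gap"],r.observe()["eef_pos"])
go([422.4,-14.2,164])
E
```

```text
0.39977136784169776 [581.52694645 271.38860419 164.91330237]
shift [ 1.0312 -1.2683  0.0085] yaw now -170.01
```

>>> {"fn": "jog_arm", "kwargs": {"targets": "0 0 0 0.515 -0.634 0 0.2;0 0 0 0.515 -0.634 0 0.2;0 0 0 0.515 -0.634 0 0.2;0 0 0 0.515 -0.634 0 0.2;0 0 0 0.515 -0.634 0 0.2"}}

```text
t: 13.07
eef_pos: [499.2, 124.7, 164.8]
ee_rot: [-0.002, -0.086, 0.996, -0.001]
wrist_force: [2.2, 1.3, 0.2]
finger_gap: 0.398
gripper_force: 0.0
```

>>> {"fn": "jog_arm", "kwargs": {"targets": "0 0 0 0.515 -0.634 0 0.2;0 0 0 0.515 -0.634 0 0.2;0 0 0 0.515 -0.634 0 0.2;0 0 0 0.515 -0.634 0 0.2;0 0 0 0.515 -0.634 0 0.2;0 0 0 0.515 -0.634 0 0.2;0 0 0 0.515 -0.634 0 0.2"}}

```text
t: 13.65
eef_pos: [424.2, -13.9, 165.1]
ee_rot: [0.0, -0.086, 0.996, 0.0]
wrist_force: [0.2, 0.5, 0.0]
finger_gap: 0.397
gripper_force: 0.0
```

```bash
python3 - <<'E'
from h import *
s=r.observe();print(s["t"],s["finger_gap"],s["eef_pos"],s["joints"])
top=r.grab_frame("top"); c=cam("wrist"); w=r.grab_frame("wrist")
for P in ([474.3,-5,10],[370.4,-23.4,8]): p=w2px("wrist",P,c); print(p); cv2.circle(w,tuple(int(v) for v in p.round()),3,(0,255,0),1)
cv2.imwrite("pics/w4.png",np.hstack([w[:,:][:, :],cv2.resize(top[130:220,110:290],(160,480))])[:, :800])
go([422.4,-14.2,2])
cv2.imwrite("pics/t4.png",top)
E
```

```text
13.65 0.3972580565945683 [424.18695629 -13.8632284  165.12130547] [-1.73769789e-01  2.82399627e-01  1.87896493e+00  2.93821025e-04
  9.79521213e-01 -1.91786824e+00]
[314.48208733 290.29430332]
[314.26318139 155.64532735]
shift [ 0.0109 -0.0032  0.8148] yaw now -169.97
```

View pics/w4.png

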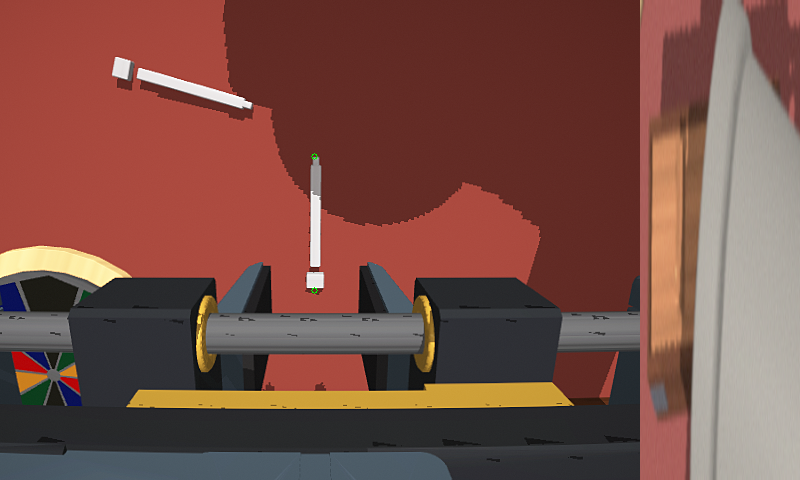

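Both nail ends agree with the drawn points within about 2 px: the tip at (315,157) and the head at (315,285). The nail runs along tool x. I'll grasp it at the middle.

>>> {"fn": "jog_arm", "kwargs": {"targets": "0 0 0 0.005 -0.003 0.2 0.2;0 0 0 0.005 -0.003 0.4 0.2;0 0 0 0.005 -0.003 0.6 0.2;0 0 0 0.005 -0.003 0.72 0.2;0 0 0 0.005 -0.003 0.78 0.2;0 0 0 0.005 -0.003 0.81 0.2;0 0 0 0.005 -0.003 0.81 0.2;0 0 0 0.005 -0.003 0.81 0.2", "force": 30}}

```text
t: 14.42
eef_pos: [423.2, -14.3, 3.2]
ee_rot: [0.0, -0.087, 0.996, -0.0]
wrist_force: [0.3, 0.6, 0.6]
finger_gap: 0.402
gripper_force: 0.0
```

>>> {"fn": "jog_arm", "kwargs": {"targets": "0 0 0 0 0 0 1;0 0 0 0 0 0 1;0 0 0 0 0 0 1;0 0 0 0 0 0 1;0 0 0 0 0 0 1;0 0 0 0 0 0 1;0 0 0 0 0 0 1;0 0 0 0 0 0 1"}}

```text
t: 15.08
eef_pos: [423.0, -14.8, 3.3]
ee_rot: [0.0, -0.087, 0.996, -0.0]
wrist_force: [0.5, 1.0, 10.3]
finger_gap: 0.083
gripper_force: 30.0
```

```bash
python3 - <<'E'
from h import *
s=r.observe();print(s["finger_gap"]*91,s["gripper_force"],s["eef_pos"],s["wrist_force"])
b=np.array([594.1,204.8]);Q=R.from_euler("z",10,degrees=True)
p=(b+Q.apply([0,-68,0])[:2]);print(p); go([*p,153])
E
```

```text
7.534812114275727 30.00213235616684 [423.04903353 -14.81417422   3.29924115] [ 0.53441711  0.98592702 10.33956915]
[605.90807608 137.8330728 ]
shift [-1.0331  0.5935 -0.7479] yaw now -170.04
```

>>> {"fn": "jog_arm", "kwargs": {"targets": "0 0 0 0 0 -0.1 1;0 0 0 0 0 -0.25 1;0 0 0 0 0 -0.45 1;0 0 0 0 0 -0.65 1;0 0 0 0 0 -0.75 1;0 0 0 0 0 -0.75 1;0 0 0 0 0 -0.75 1"}}

```text
t: 15.67
eef_pos: [423.4, -14.9, 153.9]
ee_rot: [0.001, -0.087, 0.996, -0.0]
wrist_force: [-0.3, -0.1, -1.3]
finger_gap: 0.085
gripper_force: 30.0
```

>>> {"fn": "jog_arm", "kwargs": {"targets": "0 0 0 -0.2 0.12 0 1;0 0 0 -0.4 0.24 0 1;0 0 0 -0.57 0.34 0 1;0 0 0 -0.75 0.43 0 1;0 0 0 -0.93 0.53 0 1;0 0 0 -1 0.575 0 1;0 0 0 -1 0.575 0 1;0 0 0 -1 0.575 0 1"}}

```text
t: 16.33
eef_pos: [599.4, 133.7, 150.6]
ee_rot: [-0.002, -0.087, 0.996, -0.0]
wrist_force: [0.4, 0.3, -1.5]
finger_gap: 0.08
gripper_force: 30.0
```

>>> {"fn": "jog_arm", "kwargs": {"targets": "0 0 0.12 -0.033 0.0185 0 1;0 0 0.26 -0.033 0.0185 0 1;0 0 0.4 -0.033 0.0185 0 1;0 0 0.55 -0.033 0.0185 0 1;0 0 0.7 -0.033 0.0185 0 1;0 0 0.85 -0.033 0.0185 0 1;0 0 1 -0.033 0.0185 0 1;0 0 1 -0.033 0.0185 0 1"}}

```text
t: 17.0
eef_pos: [604.3, 136.9, 151.9]
ee_rot: [-0.001, 0.304, 0.953, -0.001]
wrist_force: [-0.1, 0.4, -2.1]
finger_gap: 0.081
gripper_force: 30.0
```

>>> {"fn": "jog_arm", "kwargs": {"targets": "0 0 0.12 0 0 0 1;0 0 0.26 0 0 0 1;0 0 0.4 0 0 0 1;0 0 0.55 0 0 0 1;0 0 0.7 0 0 0 1;0 0 0.85 0 0 0 1;0 0 1 0 0 0 1;0 0 1 0 0 0 1"}}

```text
t: 17.67
eef_pos: [604.8, 137.2, 152.2]
ee_rot: [-0.0, 0.644, 0.765, -0.001]
wrist_force: [-0.9, 0.2, -0.2]
finger_gap: 0.082
gripper_force: 30.0
```

>>> {"fn": "jog_arm", "kwargs": {"targets": "0 0 0 0 0 0 1;0 0 0 0 0 0 1;0 0 0 0 0 0 1"}}

```text
t: 17.92
eef_pos: [605.5, 137.7, 152.7]
ee_rot: [-0.0, 0.641, 0.767, -0.0]
wrist_force: [0.0, -0.7, 0.3]
finger_gap: 0.082
gripper_force: 30.0
```

```bash
python3 - <<'E'
from h import *
s=r.observe();print(s["t"],s["finger_gap"]*91,s["gripper_force"],s["eef_pos"],s["ee_rot"],s["joints"])
c=cam("wrist"); w=r.grab_frame("wrist"); top=r.grab_frame("top")
b=np.array([594.1,204.8]);Q=R.from_euler("z",10,degrees=True)
for x,y,z in [(-40,-4,50),(40,-4,50),(-40,-132,50),(40,-132,50),(48,-140,60),(-48,-140,60),(0,0,50)]:
    p=w2px("wrist",Q.apply([x,y,z])+[*b,0],c); 
    if 0<p[0]<640 and 0<p[1]<480: cv2.circle(w,tuple(int(v) for v in p.round()),3,(0,255,0),1)
cv2.imwrite("pics/w5.png",np.hstack([cv2.resize(w,(533,400)),cv2.resize(top[130:330,110:243],(266,400))]))
p=(b+Q.apply([0,-68,0])[:2]); go([*p,13])
E
```

```text
17.9167 7.4788084541181705 29.999853372573853 [605.50197695 137.69545861 152.72681052] [-1.22088112e-04  6.41475682e-01  7.67143342e-01 -1.66121583e-04] [ 1.27502706e-01  5.49483535e-01  1.42740801e+00 -5.06382487e-05
  1.16511080e+00 -5.04329351e-02]
shift [-0.      0.0013  0.6992] yaw now 100.1
```

View pics/w5.png

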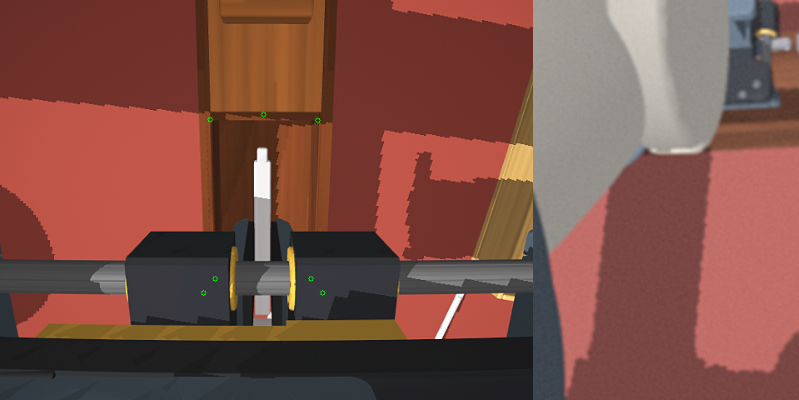

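The nail lies along the bay, with its tip at (262,150) and the bay's inner edges at about (212–321), with some 12 mm to spare at each end. Now I'll lower and release.

>>> {"fn": "jog_arm", "kwargs": {"targets": "0 0 0 0 0.003 0.2 1;0 0 0 0 0.003 0.35 1;0 0 0 0 0.003 0.5 1;0 0 0 0 0.003 0.6 1;0 0 0 0 0.003 0.67 1;0 0 0 0 0.003 0.705 1;0 0 0 0 0.003 0.705 1;0 0 0 0 0.003 0.705 1"}}

```text
t: 18.68
eef_pos: [606.7, 138.0, 12.4]
ee_rot: [0.0, 0.643, 0.766, 0.0]
wrist_force: [0.2, 0.1, -0.9]
finger_gap: 0.081
gripper_force: 30.0
```

>>> {"fn": "jog_arm", "kwargs": {"targets": "0 0 0 0 0 0 0.4;0 0 0 0 0 0 0.4;0 0 0 0 0 0 0.4;0 0 0 0 0 0 0.4;0 0 0 0 0 0 0.4;0 0 0 0 0 0 0.4"}}

```text
t: 19.18
eef_pos: [606.4, 138.0, 12.1]
ee_rot: [0.0, 0.643, 0.766, 0.0]
wrist_force: [-0.0, 0.2, -0.1]
finger_gap: 0.297
gripper_force: 0.0
```

>>> {"fn": "jog_arm", "kwargs": {"targets": "0 0 0 0 0 -0.1 0.4;0 0 0 0 0 -0.25 0.4;0 0 0 0 0 -0.45 0.4;0 0 0 0 0 -0.65 0.4;0 0 0 0 0 -0.8 0.4;0 0 0 0 0 -0.8 0.4"}}

```text
t: 19.68
eef_pos: [609.3, 138.5, 178.6]
ee_rot: [0.003, 0.643, 0.766, 0.004]
wrist_force: [0.6, 0.4, 0.5]
finger_gap: 0.3
gripper_force: 0.0
```

>>> {"fn": "jog_arm", "kwargs": {"targets": "0 0 0 -1 0.3 0 0.4;0 0 0 -1 0.3 0 0.4;0 0 0 -1 0.3 0 0.4;0 0 0 -1 0.3 0 0.4;0 0 0 -1 0.3 0 0.4;0 0 0 -1 0.3 0 0.4;0 0 0 -1 0.3 0 0.4;0 0 0 -1 0.3 0 0.4"}}

```text
t: 20.35
eef_pos: [699.7, -48.5, 171.5]
ee_rot: [-0.0, 0.643, 0.766, -0.0]
wrist_force: [0.6, 0.8, 0.1]
finger_gap: 0.298
gripper_force: 0.0
```

```bash
python3 - <<'E'
from h import *
s=r.observe();print(s["t"],s["eef_pos"],s["finger_gap"])
w=r.grab_frame("wrist"); top=r.grab_frame("top"); sc=r.grab_frame("scene")
f=lambda a:cv2.resize(a,(400,300))
cv2.imwrite("pics/w6.png",np.vstack([np.hstack([f(w),f(sc[190:310,360:520])]),np.hstack([f(top[135:255,120:280]),f(top[120:300,270:510])])]))
E
```

```text
20.35 [699.65858833 -48.54620628 171.51119688] 0.2975458572122612
```

View pics/w6.png

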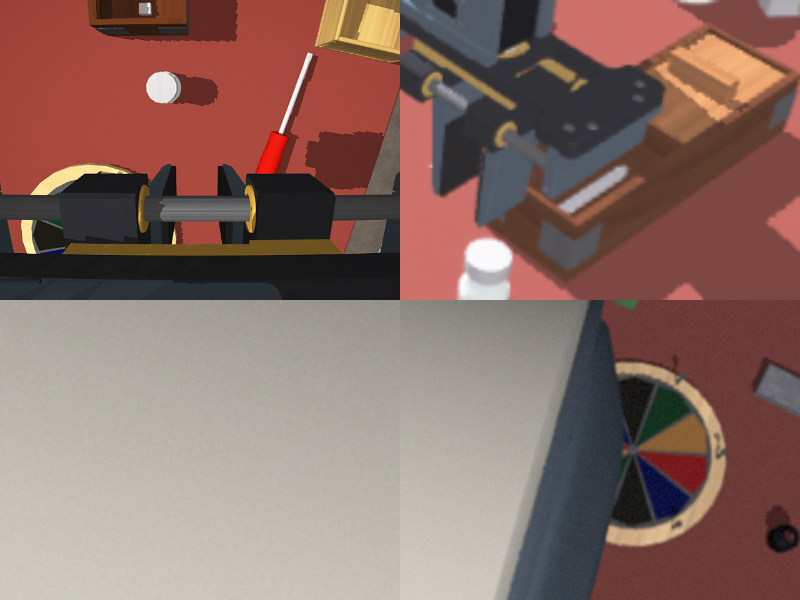

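The nail is in the right bay, the cover is at the far end and the jar still stands. I'll clear the arm for one final look.

>>> {"fn": "jog_arm", "kwargs": {"targets": "0 0 0 -1 -0.5 -0.2 0.4;0 0 0 -1 -0.5 -0.2 0.4;0 0 0 -1 -0.5 -0.2 0.4;0 0 0 -1 -0.5 -0.2 0.4;0 0 0 -1 -0.5 -0.2 0.4;0 0 0 -1 -0.5 -0.2 0.4;0 0 0 -1 -0.5 -0.2 0.4;0 0 0 -1 -0.5 -0.2 0.4"}}

```text
t: 21.17
eef_pos: [635.9, -262.9, 212.3]
ee_rot: [0.0, 0.643, 0.766, 0.0]
wrist_force: [0.4, 0.8, -0.1]
finger_gap: 0.3
gripper_force: 0.0
```

>>> {"fn": "jog_arm", "kwargs": {"targets": "0 0 0 -1 -1 0 0.4;0 0 0 -1 -1 0 0.4;0 0 0 -1 -1 0 0.4;0 0 0 -1 -1 0 0.4;0 0 0 -1 -1 0 0.4;0 0 0 -1 -1 0 0.4;0 0 0 -1 -1 0 0.4;0 0 0 -1 -1 0 0.4"}}

```text
t: 21.83
eef_pos: [471.2, -497.6, 211.6]
ee_rot: [-0.0, 0.644, 0.765, -0.001]
wrist_force: [-0.2, 0.5, 0.5]
finger_gap: 0.299
gripper_force: 0.0
```

```bash
python3 - <<'E'
from h import *
s=r.observe();print(s["t"],s["eef_pos"])
top=r.grab_frame("top"); sc=r.grab_frame("scene"); t0=cv2.imread("pics/top0.png")
f=lambda a:cv2.resize(a,(400,300),interpolation=cv2.INTER_CUBIC)
cv2.imwrite("pics/w7.png",np.vstack([np.hstack([f(sc),f(sc[190:310,380:540])]),np.hstack([f(top[130:250,115:315]),f(top[120:300,270:510])])]))
E
```

```text
21.8333 [ 471.21498212 -497.62736942  211.61889496]
```

View pics/w7.png

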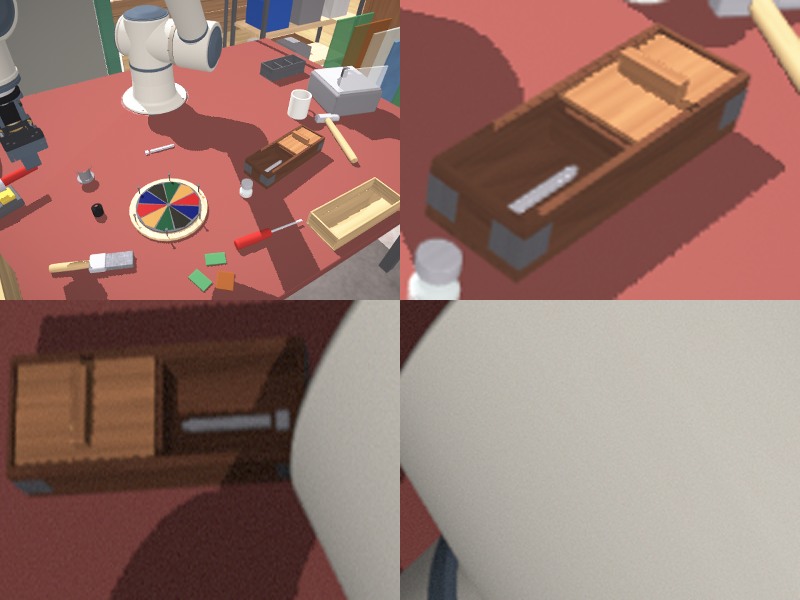

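The cover is fully home over the left bay and the nail lies flat on the right bay's floor. The board and jar look undisturbed, and the arm is clear of everything.

```bash
python3 -c "
from rig import r
print(r.close_job())"
```

```text
the job is handed in; nothing more can be done
None
```

The job is handed in at about 22 s of the 64 s allowed: the brass weight is in the left bay under the fully closed cover, the nail lies flat in the right bay, and the board and jar look undisturbed in the final pictures.

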